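# Set out the lidded jars for glazing

## Robot

A 6-joint arm with a two-finger parallel gripper is mounted at the origin on the work surface. World frame = base frame: x ahead of the robot, y to its left, z up, the work surface at z = 0. Lengths are in mm, angles in rad, forces in N, time in s.
With the tool pointing down it reaches from about 350 to 875 mm from the base axis. Payload 4.2 kg.
Tool frame: the origin (TCP) lies midway between the tips of the shut fingers; the grasp point (between the pads) lies 19 mm behind it; z points along the fingers, y is the line along which they close (so a half turn about z gives the same grasp; the last joint's range is limited). The gripper opens to 85 mm and grips with 20 to 120 N. Pads are 22 mm wide; open, the fingers measure 114 mm over their backs; the gripper's body (76 mm by 85 mm) begins 54 mm behind the grasp point. The pads swing forward as they close: fully open they stand 13 mm farther back than shut.
Start: joints at [-0.89, 0.385, 0.008, 0, -1.194, -0.259], TCP at [255.889, -570.193, 204.312] pointing down, gripper open.
Joint ranges: [-3.14, 3.14], [-1.21, 2.06], [-1.07, 1.41], [-3.16, 2.05], [-2.99, -0.16], [-3.1, 3.1]. Speed limits (rad/s): [2.79, 2.79, 3.14, 3.14, 3.14, 3.14].

## Interface

Orientations are given as a unit quaternion [x, y, z, w].
In Python, from station import arm, viewer gives the robot as it stands.
- The arm moves only by the tool servo_tool, never from a script. Its argument "steps" is a list of rows, each an object of numbers: "grip": the opening, from -1 (shut) to 1 (fully open); "x", "y", "z": the shift along the tool's x, y, z in cm; "roll": the turn about the tool's z in degrees. A call has 1 to 20 rows; each row shifts and turns the commanded pose from where the row before left it, along the tool's axes as they then stand; what a row does not reach is not made up. A row lasts 1/8 s, in which the tool goes at most 62.5 mm and 10.7 degrees, less where a joint would pass 70% of its speed; a pose out of reach is approached as far as the arm can. A call is refused whole if a number of a shift passes 6.25 or a number of a turn 10.7, either way. A call with a gripper value outside its range is refused whole. The fingers move at their own pace and stop on an object; the grip force is fixed at half the most. Time passes only in rows, so rows that do not move let the fingers close. It gives the time, the measured TCP pose, the force, the opening and the grip force at its end, in the units of the state.
- arm.get_obs(): the state, without advancing time (a new reading comes with each control period).
- viewer.capture(name): name is "scene" or "top" or "wrist"; returns a dict with "pixels" (400x640x3 uint8, red, green, blue), "vfov" (degrees; the focal length in pixels is half the picture's height over the tangent of half this angle, whatever the lens; pixels are square), "cx", "cy" (the principal point, pixels), "cam_to_world" (4x4, takes a point from camera to world coordinates). Camera axes: x right, y down, z forward; pixel columns grow to the right and rows downward; lengths in mm; the calibration is good to about 2 mm. The wrist camera is an equidistant fisheye: a pixel r from the principal point sees the ray r / f radians off the axis. A picture is of the moment at which its call begins. There is no depth.
- arm.job_done(): hands the job in; it is judged then, once.
The state is a dict: "t": time; "q": joint angles; "joint_vel": joint speeds; "tau": joint torques, N m; "tcp_pos": TCP position; "eef_rot": TCP orientation; "force": force on the tool from outside, world axes, zero at the start; "torque": the same for the moment, N m; "finger_gap": finger opening in mm; "gripper_force": force on a finger pad.
Only numpy, scipy, OpenCV 4.12 (cv2) and the standard library are available. Lean on these libraries where they do the work, as an engineer would, in place of code of your own. Each camera call takes 0.05 s, during which the arm holds its last target. There are 200 camera calls.

## Task

Pick out the fired red-clay jars and lids: stand each jar upright in the middle of the bat whose rim has the colour of its neck, then close it with the lid whose knob has that colour, seated flat in its mouth. Set the brittle pieces down gently, let go, and leave the grey unfired jar and lid where they are.

Things in the scene. Friction and masses are not known exactly. Their poses are not given: they have to be found in the camera images.
- blue_jar_mid (a point): Open round jar of fired red clay with a blue glazed neck, upright, 75 mm high, widest 58 mm across (straight-sided from 14 to 50 mm up; foot 44 mm across, neck 52 mm outside), mouth 42 mm inside, wall 5 mm, about 0.22 kg. The point is on its axis, half-way up, 37.5 mm above its underside; z is up along its axis.
- blue_lid_knob (a point): Red-clay lid with a blue knob, 39 mm high, about 0.07 kg: a plug 26-30 mm across, 8 mm deep (6 mm play all round in a jar's mouth), then a disc 54 mm across, 7 mm thick, that rests on the rim, then a round knob 18 mm across, 24 mm high. Starts upright on its plug. The point: middle of the knob, 27 mm above the plug's end; when seated, 56.5 mm above its jar's point. z: up its axis.
- blue_bat: Fixed round bat (a flat pottery board), 110 mm across, 12 mm high, dark wood with a blue rim 15 mm wide. Origin: centre of its underside, on the table; z up.
- white_jar_mid (a point): Open round jar of fired red clay with a white glazed neck, upright, 75 mm high, widest 58 mm across (straight-sided from 14 to 50 mm up; foot 44 mm across, neck 52 mm outside), mouth 42 mm inside, wall 5 mm, about 0.22 kg. The point is on its axis, half-way up, 37.5 mm above its underside; z is up along its axis.
- white_lid_knob (a point): Red-clay lid with a white knob, 39 mm high, about 0.07 kg: a plug 26-30 mm across, 8 mm deep (6 mm play all round in a jar's mouth), then a disc 54 mm across, 7 mm thick, that rests on the rim, then a round knob 18 mm across, 24 mm high. Starts upright on its plug. The point: middle of the knob, 27 mm above the plug's end; when seated, 56.5 mm above its jar's point. z: up its axis.
- white_bat: Fixed round bat (a flat pottery board), 110 mm across, 12 mm high, dark wood with a white rim 15 mm wide. Origin: centre of its underside, on the table; z up.
- grey_jar_mid (a point): Unfired grey clay jar, grey all over, open, same shape and size as the red ones; not wanted. The point is on its axis, 37.5 mm above its underside.
- grey_lid_knob (a point): Unfired grey clay lid, grey all over, same shape and size as the red ones; not wanted. The point is the middle of its knob, 27 mm above its underside.
Things that resemble listed ones, but are neither listed nor needed, are in the scene too. Leave any green, pink or yellow look-alike of the part that bears blue_lid_knob alone.

How it is judged:
By the outcome, as a careful person would: the job done as asked, in the order asked, and still so for the second after the job is handed in, with the robot touching nothing.
It also fails if it takes over 118 s, if anything falls off the work surface, if the arm or the gripper's body presses on something with over 40 N, if the wrist force passes 120 N, or if a joint passes its speed limit or range.

## Working session

There is one attempt and no reset: what is moved stays moved. The work goes in short steps, Python scripts to look and compute and a tool call to move; the robot and the scene stay as the last step left them, time stands still between calls to the robot, and variables do not carry over. Pictures are saved under pics/ and viewed, at most 14 in all, crops included, and the job is handed in when it is done.

Besides the shell and the picture viewer there is one more tool, called by a JSON object that holds its "op" and its "data", one argument or row to a line. servo_tool: Moves the arm, as the interface text tells. Its arguments: {"type":"object","properties":{"steps":{"type":"array","items":{"type":"object","properties":{"grip":{"type":"number"},"x":{"type":"number"},"y":{"type":"number"},"z":{"type":"number"},"roll":{"type":"number"}}}}},"required":["steps"]}

```bash
ls; mkdir -p pics; cat > h.py <<'E'
import numpy as np, cv2
from station import arm, viewer
def cap(n,save=None):
    c=viewer.capture(n)
    if save: cv2.imwrite(f'pics/{save}.png',cv2.cvtColor(np.asarray(c['pixels']),cv2.COLOR_RGB2BGR))
    return c
def ray(c,u,v):
    f=200/np.tan(np.radians(c['vfov'])/2); return f
def cast(c,u,v,z,fish=False):
    T=np.array(c['cam_to_world']);f=200/np.tan(np.radians(c['vfov'])/2)
    d=np.array([u-c['cx'],v-c['cy'],f],float)
    if fish:
        r=np.hypot(d[0],d[1]);th=r/f
        d=np.array([d[0]/max(r,1e-9)*np.sin(th),d[1]/max(r,1e-9)*np.sin(th),np.cos(th)])
    d=T[:3,:3]@d;o=T[:3,3]
    return o+d*(z-o[2])/d[2]
E
python3 - <<'E'
from h import *
import pickle
D={}
for n in ("scene","top","wrist"):
    c=cap(n,n+"0");D[n]=c;print(n,c['vfov'],c['cx'],c['cy'],np.round(c['cam_to_world'],3).tolist())
pickle.dump(D,open('d0.pkl','wb'));print(arm.get_obs())
E
```

```text
pics
scene 49.157619105203814 323.4245879032673 197.32362804889362 [[0.536, 0.524, -0.662, 1341.173], [0.844, -0.337, 0.417, -496.772], [-0.005, -0.782, -0.623, 852.34], [0.0, 0.0, 0.0, 1.0]]
top 49.98108548177089 314.615925331561 195.82771513057097 [[0.0, -0.993, 0.116, 371.265], [-1.0, -0.001, -0.003, 51.644], [0.003, -0.116, -0.993, 1012.036], [0.0, 0.0, 0.0, 1.0]]
wrist 65.70646984690485 319.49129376691224 200.4001270515088 [[-0.409, 0.882, 0.234, 195.737], [0.912, 0.395, 0.108, -596.271], [0.003, 0.258, -0.966, 372.596], [0.0, 0.0, 0.0, 1.0]]
{'t': 0.15, 'q': array([-8.90429693e-01,  3.85404492e-01,  6.94372180e-03, -3.20796203e-04,
       -1.19399712e+00, -2.58599963e-01]), 'joint_vel': array([-0.00041804, -0.00202748,  0.00489465,  0.0015171 , -0.00110172,
       -0.00037896]), 'tau': array([-2.10335074e-04, -3.92678583e+01,  1.88579714e+01,  4.18864489e+00,
       -3.47262096e-03, -2.13609712e-05]), 'tcp_pos': array([ 255.6667898 , -569.79208557,  203.46426849]), 'eef_rot': array([-2.09265841e-01,  9.77858423e-01,  8.08348567e-04, -2.42902431e-04]), 'force': array([ 0.31411532,  0.84807796, -0.08138428]), 'torque': array([ 0.03225328,  0.00725983, -0.04493876]), 'gripper_force': 0.0, 'finger_gap': 85.38884023749362}
```

View pics/top0.png

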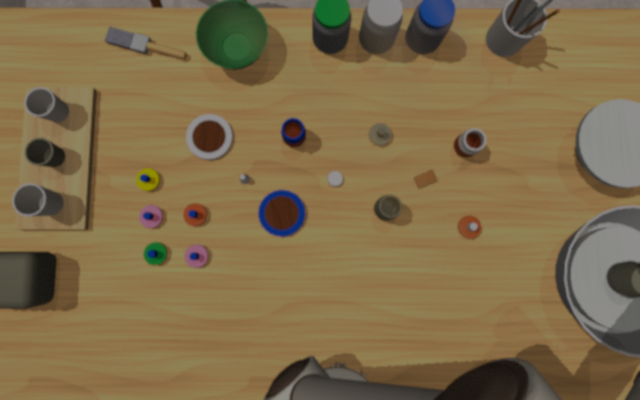

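View pics/scene0.png

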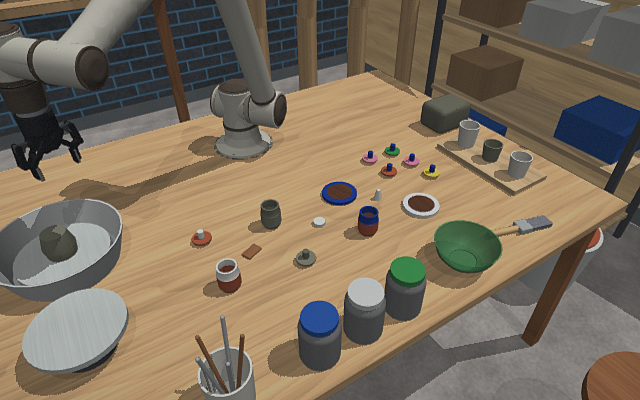

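```bash
python3 - <<'E'
from h import *
import pickle
D=pickle.load(open('d0.pkl','rb'))
t=np.asarray(D['top']['pixels']);s=np.asarray(D['scene']['pixels'])
a=cv2.resize(t[110:290,120:320],(800,720),interpolation=cv2.INTER_CUBIC)
b=t[110:260,120:320];b2=t[110:260,420:520]
top=cv2.resize(np.hstack([b,b2]),(780,390),interpolation=cv2.INTER_CUBIC)
bot=cv2.resize(s[130:290,180:460],(350,200),interpolation=cv2.INTER_CUBIC)
out=np.zeros((590,780,3),np.uint8);out[:390]=top;out[390:,:350]=bot
cv2.imwrite('pics/crop1.png',out[:,:,::-1])
c=D['top'];hsv=cv2.cvtColor(t,cv2.COLOR_RGB2HSV)
def comp(m,x0,y0,x1,y1,z,name):
    w=np.zeros(m.shape,np.uint8);w[y0:y1,x0:x1]=m[y0:y1,x0:x1]
    cs,_=cv2.findContours(w,0,2)
    if not cs: print(name,'none');return
    k=max(cs,key=cv2.contourArea)
    e=cv2.fitEllipse(cv2.convexHull(k)) if len(k)>5 else (k.mean((0,1)),)
    print(name,cv2.contourArea(k),np.round(e[0],1),np.round(e[1:2],1),np.round(cast(c,*e[0],z),1))
H,S,V=[hsv[...,i].astype(int) for i in range(3)]
blue=((H>105)&(H<135)&(S>120)).astype(np.uint8)
white=((S<70)&(V>120)).astype(np.uint8)
red=(((H<11)|(H>172))&(S>140)).astype(np.uint8)
comp(blue,240,170,320,250,12,'bluebat')
comp(white,180,105,240,170,12,'whitebat')
comp(blue,270,110,320,155,75,'bluejar neck')
comp(white,450,120,500,165,75,'whitejar neck')
comp(red,175,195,215,235,15,'bluelid disc')
comp(blue,180,195,215,235,33,'bluelid knob')
comp(red,450,205,490,250,15,'whitelid disc')
comp(white,450,205,490,250,33,'whitelid knob')
E
```

```text
bluebat 1534.0 [281.5 212.9] [[44.5 45.2]] [447.5 125.8  12. ]
whitebat 1572.5 [208.2 135.9] [[44.3 46.6]] [631.2 302.   12. ]
bluejar neck 402.0 [292.9 130.9] [[22.3 24.3]] [626.5  97.3  75. ]
whitejar neck 56.0 [474.6 138.7] [[21.4 23.6]] [ 609.2 -309.1   75. ]
bluelid disc 331.5 [194.8 214.3] [[21.  21.8]] [443.8 327.   15. ]
bluelid knob 31.5 [192.3 213.7] [[6.2 7.7]] [444.  327.7  33. ]
whitelid disc 277.5 [469.9 226.4] [[19.1 20.9]] [ 415.9 -312.2   15. ]
whitelid knob 32.5 [473.3 225.9] [[6.7 7.2]] [ 416.4 -313.6   33. ]
```

View pics/crop1.png

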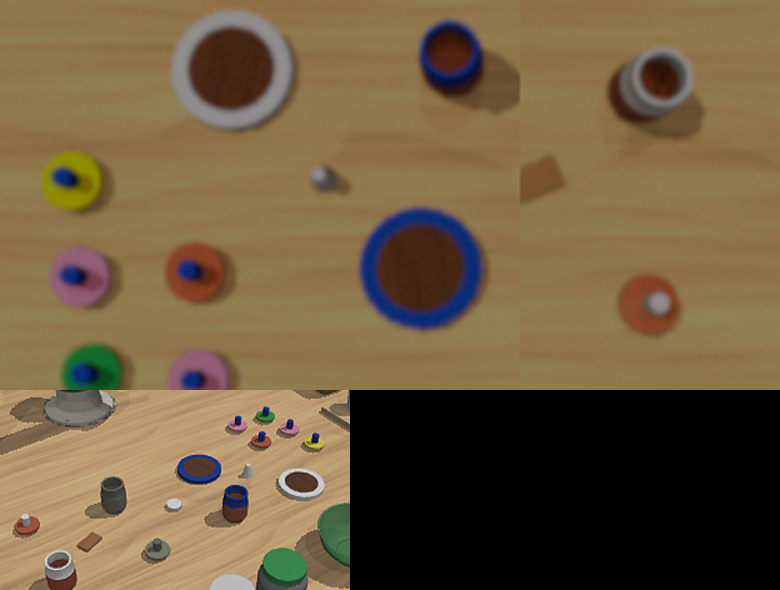

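Candidates (top view px):
- **Lids with a blue knob:** red disc (195,214), yellow (147,180), pink (151,217) and (197,257), green (156,254). I choose the red disc, confirmed in the crop.
- **White lid:** red disc (470,226). The grey lid (381,134), the white cone (243,178) and the white puck (335,178) are not it.
- **Jars:** blue neck (293,131), white neck (473,141). The grey one (388,208) stays.
- **Bats:** blue (282,213), white (208,136).

I go to the white jar first.

{"op": "servo_tool", "data": {
  "steps": [
    {"roll": 8,"grip": 1},
    {"roll": 8,"grip": 1},
    {"roll": 8,"grip": 1},
    {"x": -5,"y": 3.75},
    {"x": -5,"y": 3.75},
    {"x": -5,"y": 3.75},
    {"x": -5,"y": 3.75},
    {"x": -5,"y": 3.75},
    {"x": -5,"y": 3.75},
    {"x": -5,"y": 3.75},
    {},
    {}
  ]
}}

```text
validation failed for argument at $.st...
```

```bash
cat >> h.py <<'E'
def st():
    o=arm.get_obs();x,y,z,w=o['eef_rot'];from scipy.spatial.transform import Rotation as R
    M=R.from_quat(o['eef_rot']).as_matrix()
    print('t',round(o['t'],2),'tcp',np.round(o['tcp_pos'],1),'tx',np.round(M[:,0],3),'gap',round(o['finger_gap'],1),'F',np.round(o['force'],1),'gf',round(o['gripper_force'],1),'q6',round(o['q'][5],2));return o
E
python3 - <<'E'
from h import *
st();cap('wrist','w1')
import pickle
E
```

```text
t 0.15 tcp [ 255.7 -569.8  203.5] tx [-0.912 -0.409  0.   ] gap 85.4 F [ 0.3  0.8 -0.1] gf 0.0 q6 -0.26
```

View pics/w1.png

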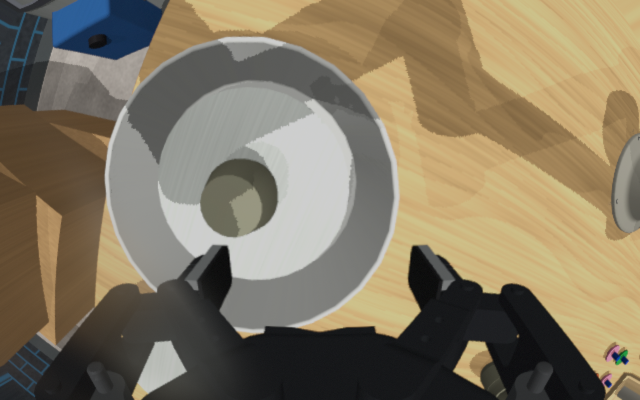

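The arm hasn't moved: the wrist view shows the basin (250,185) under the gripper. The call was refused, so I'll try it with full rows.

{"op": "servo_tool", "data": {
  "steps": [
    {"x": 0,"y": 0,"z": 0,"roll": 8,"grip": 1},
    {"x": 0,"y": 0,"z": 0,"roll": 8,"grip": 1},
    {"x": 0,"y": 0,"z": 0,"roll": 8,"grip": 1},
    {"x": -5,"y": 3.75,"z": 0,"roll": 0,"grip": 1},
    {"x": -5,"y": 3.75,"z": 0,"roll": 0,"grip": 1},
    {"x": -5,"y": 3.75,"z": 0,"roll": 0,"grip": 1},
    {"x": -5,"y": 3.75,"z": 0,"roll": 0,"grip": 1},
    {"x": -5,"y": 3.75,"z": 0,"roll": 0,"grip": 1},
    {"x": -5,"y": 3.75,"z": 0,"roll": 0,"grip": 1},
    {"x": -5,"y": 3.75,"z": 0,"roll": 0,"grip": 1},
    {"x": 0,"y": 0,"z": 0,"roll": 0,"grip": 1},
    {"x": 0,"y": 0,"z": 0,"roll": 0,"grip": 1}
  ]
}}

```text
t: 1.7
tcp_pos: [604.9, -306.4, 203.7]
eef_rot: [-0.002, 1.0, 0.0, -0.001]
force: [-0.1, -0.6, -0.1]
finger_gap: 85.2
gripper_force: 0.0
```

```bash

python3 - <<'E'
from h import *
st();c=cap('wrist','w2')
import pickle;pickle.dump(c,open('w2.pkl','wb'))
E
```

```text
t 1.7 tcp [ 604.9 -306.4  203.7] tx [-1.    -0.003  0.001] gap 85.2 F [-0.1 -0.6 -0.1] gf 0.0 q6 -1.34
```

View pics/w2.png

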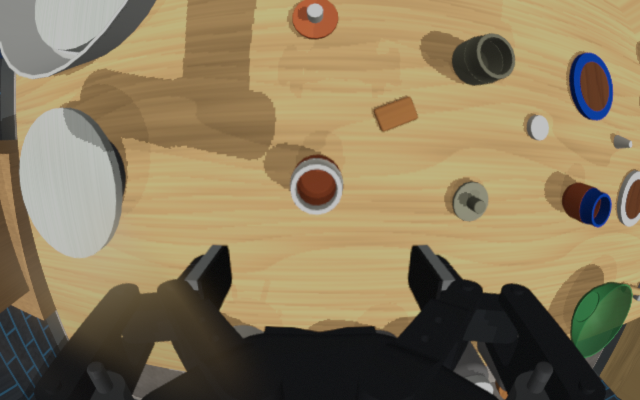

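```bash
cat >> h.py <<'E'
def rim(c,kind,u,v,z,w=45,fish=True,verbose=True):
    """ellipse of colour blob nearest (u,v), cast onto plane z"""
    p=np.asarray(c['pixels']);hsv=cv2.cvtColor(p,cv2.COLOR_RGB2HSV);H,S,V=[hsv[...,i].astype(int) for i in range(3)]
    m={'blue':(H>105)&(H<135)&(S>120),'white':(S<70)&(V>95),'red':((H<11)|(H>172))&(S>140)}[kind].astype(np.uint8)
    k=np.zeros(m.shape,np.uint8);a,b=max(0,int(v-w)),max(0,int(u-w));k[a:int(v+w),b:int(u+w)]=m[a:int(v+w),b:int(u+w)]
    k=cv2.morphologyEx(k,cv2.MORPH_CLOSE,np.ones((3,3)))
    cs,_=cv2.findContours(k,0,2);q=max(cs,key=cv2.contourArea);q=cv2.convexHull(q)
    # cast hull onto plane, fit circle there
    P=np.array([cast(c,*x[0],z,fish)[:2] for x in q]).astype(np.float32)
    e=cv2.fitEllipse(P) if len(P)>5 else (P.mean(0),)
    (cx,cy),r=cv2.minEnclosingCircle(P)
    print(kind,'n',len(P),'ell',np.round(e[0],1),np.round(e[1:2],1),'circ',round(cx,1),round(cy,1),'d',round(2*r,1),'bbox',q.min((0,1)),q.max((0,1)))
    return e
E
python3 - <<'E'
from h import *
import pickle;c=pickle.load(open('w2.pkl','rb'))
rim(c,'white',318,187,75)
rim(c,'blue',597,207,75,25)
rim(c,'blue',591,86,12)
rim(c,'white',315,10,33,14)
rim(c,'red',315,18,15,30)
t=pickle.load(open('d0.pkl','rb'))['top']
rim(t,'white',473,141,75,20,False)
rim(t,'blue',293,131,75,25,False)
E
```

```text
white n 28 ell [ 604.5 -309.2] [[52.9 57.8]] circ 604.6 -309.5 d 57.7 bbox [290 158] [342 214]
blue n 19 ell [627.7  80.3] [[55.7 81.5]] circ 627.6 80.7 d 79.6 bbox [580 188] [610 226]
blue n 31 ell [448.7 120.3] [[107.7 116.8]] circ 449.4 120.2 d 116.4 bbox [570  53] [612 119]
white n 11 ell [ 416.1 -311.7] [[17.9 24.1]] circ 416.4 -312.0 d 23.2 bbox [307   4] [322  22]
red n 21 ell [ 415.6 -311.9] [[51.3 53.3]] circ 415.7 -311.8 d 53.3 bbox [293   0] [337  38]
white n 15 ell [ 606.8 -304.1] [[52.8 63.4]] circ 605.3 -304.1 d 63.1 bbox [459 128] [486 150]
blue n 19 ell [626.6  97.3] [[50.  55.7]] circ 627.1 97.3 d 55.2 bbox [282 119] [304 142]
```

The white jar's rim is at (317,187), straight ahead of the fingers; the centre is about (606.5, -309). I descend and grip.

{"op": "servo_tool", "data": {
  "steps": [
    {"x": -0.16,"y": -0.26,"z": 4,"roll": 0,"grip": 1},
    {"x": 0,"y": 0,"z": 4,"roll": 0,"grip": 1},
    {"x": 0,"y": 0,"z": 4,"roll": 0,"grip": 1},
    {"x": 0,"y": 0,"z": 3,"roll": 0,"grip": 1},
    {"x": 0,"y": 0,"z": 2,"roll": 0,"grip": 1},
    {"x": 0,"y": 0,"z": 1,"roll": 0,"grip": 1},
    {"x": 0,"y": 0,"z": 1,"roll": 0,"grip": 1},
    {"x": 0,"y": 0,"z": 0,"roll": 0,"grip": 1},
    {"x": 0,"y": 0,"z": 0,"roll": 0,"grip": -1},
    {"x": 0,"y": 0,"z": 0,"roll": 0,"grip": -1},
    {"x": 0,"y": 0,"z": 0,"roll": 0,"grip": -1},
    {"x": 0,"y": 0,"z": 0,"roll": 0,"grip": -1},
    {"x": 0,"y": 0,"z": 0,"roll": 0,"grip": -1},
    {"x": 0,"y": 0,"z": 0,"roll": 0,"grip": -1}
  ]
}}

```text
t: 3.5
tcp_pos: [607.8, -309.6, 15.8]
eef_rot: [-0.002, 1.0, -0.001, 0.001]
force: [0.5, 0.1, 5.8]
finger_gap: 54.4
gripper_force: 63.9
```

{"op": "servo_tool", "data": {
  "steps": [
    {"x": 0,"y": 0,"z": -0.5,"roll": 0,"grip": -1},
    {"x": 0,"y": 0,"z": -1.5,"roll": 0,"grip": -1},
    {"x": 0,"y": 0,"z": -3,"roll": 0,"grip": -1},
    {"x": 0,"y": 0,"z": -4,"roll": 0,"grip": -1},
    {"x": 0,"y": 1,"z": -3,"roll": 0,"grip": -1},
    {"x": 0,"y": 3,"z": -1,"roll": 0,"grip": -1},
    {"x": 0,"y": 5,"z": 0,"roll": 0,"grip": -1},
    {"x": 0,"y": 5,"z": 0,"roll": 0,"grip": -1},
    {"x": -0.4,"y": 5,"z": 0,"roll": 0,"grip": -1},
    {"x": -0.4,"y": 5,"z": 0,"roll": 0,"grip": -1},
    {"x": -0.4,"y": 5,"z": 0,"roll": 0,"grip": -1},
    {"x": -0.4,"y": 5,"z": 0,"roll": 0,"grip": -1},
    {"x": -0.4,"y": 5,"z": 0,"roll": 0,"grip": -1},
    {"x": -0.4,"y": 5,"z": 0,"roll": 0,"grip": -1},
    {"x": 0,"y": 5,"z": 0,"roll": 0,"grip": -1},
    {"x": 0,"y": 5,"z": 0,"roll": 0,"grip": -1},
    {"x": 0,"y": 2,"z": 0,"roll": 0,"grip": -1},
    {"x": 0,"y": 1,"z": 0,"roll": 0,"grip": -1},
    {"x": 0,"y": 0,"z": 0,"roll": 0,"grip": -1},
    {"x": 0,"y": 0,"z": 0,"roll": 0,"grip": -1}
  ]
}}

```text
t: 6.0
tcp_pos: [629.1, 259.4, 144.4]
eef_rot: [-0.001, 1.0, -0.0, -0.0]
force: [0.2, 0.5, -2.0]
finger_gap: 53.9
gripper_force: 63.6
```

```bash

python3 - <<'E'
from h import *
st();c=cap('wrist','w3')
import pickle;pickle.dump(c,open('w3.pkl','wb'))
E
```

```text
t 6.0 tcp [629.1 259.4 144.4] tx [-1.    -0.001  0.   ] gap 53.9 F [ 0.2  0.5 -2. ] gf 63.6 q6 -2.2
```

View pics/w3.png

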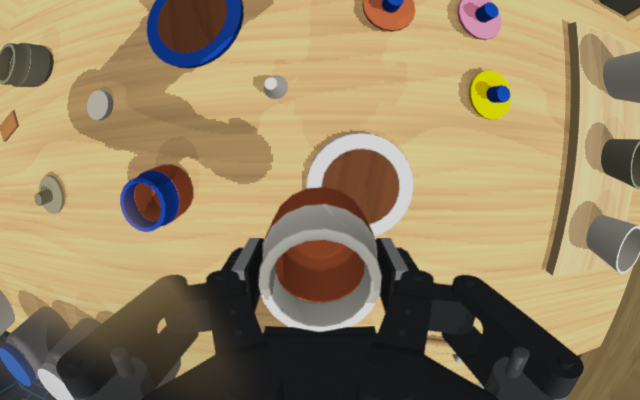

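Jar held upright, rim at about (320,275). White bat ahead at about (360,185), partly hidden by the jar; blue jar (150,200), blue bat (195,20), red blue-knob lid (388,8).

```bash
cat >> h.py <<'E'
from scipy.optimize import least_squares
def circ(c,pts,z,r,fish=True):
    P=np.array([cast(c,*x,z,fish)[:2] for x in pts])
    s=least_squares(lambda q:np.hypot(P[:,0]-q[0],P[:,1]-q[1])-r,P.mean(0),loss='soft_l1')
    print('circ',np.round(s.x,1),'rms',round(float(np.sqrt((s.fun**2).mean())),2));return s.x
E
python3 - <<'E'
from h import *
import pickle;c=pickle.load(open('w3.pkl','rb'))
p=np.asarray(c['pixels']);hsv=cv2.cvtColor(p,cv2.COLOR_RGB2HSV);m=((hsv[...,1]<70)&(hsv[...,2]>95))
pts=[]
for ang in np.radians(np.arange(-170,45,5)):  # outermost white pixel along rays from bat centre
    for r in range(75,30,-1):
        u,v=360+r*np.cos(ang),184+r*np.sin(ang)
        if m[int(round(v)),int(round(u))]: pts.append((u,v));break
circ(c,pts,12,55)
# held jar rim: TCP z 144.4, lift 128.6
zr=75+128.6
pts=[]
for ang in np.radians(np.arange(20,165,5)):
    for r in range(40,75):
        u,v=320+r*np.cos(ang),270+r*np.sin(ang)
        if not m[int(round(v)),int(round(u))]: pts.append((u-np.cos(ang),v-np.sin(ang)));break
circ(c,pts,zr,26)
rim(c,'blue',150,200,75,50);rim(c,'blue',195,20,12,60)
rim(c,'red',380,10,15,40)
E
```

```text
circ [630.5 300.7] rms 0.48
circ [627.  259.8] rms 4.18
blue n 30 ell [627.9 107. ] [[53.1 65.5]] circ 627.7 106.8 d 64.6 bbox [121 170] [178 230]
blue n 31 ell [450.  127.7] [[105.3 111. ]] circ 450.4 127.4 d 111.1 bbox [147   0] [242  67]
red n 16 ell [444.7 327.6] [[51.6 53.8]] circ 445.6 327.9 d 52.8 bbox [363   0] [413  30]
```

{"op": "servo_tool", "data": {
  "steps": [
    {"x": -0.18,"y": 2.1,"z": 0,"roll": 0,"grip": -1},
    {"x": 0,"y": 2.1,"z": 0,"roll": 0,"grip": -1},
    {"x": 0,"y": 0,"z": 2,"roll": 0,"grip": -1},
    {"x": 0,"y": 0,"z": 3,"roll": 0,"grip": -1},
    {"x": 0,"y": 0,"z": 3,"roll": 0,"grip": -1},
    {"x": 0,"y": 0,"z": 2,"roll": 0,"grip": -1},
    {"x": 0,"y": 0,"z": 0.8,"roll": 0,"grip": -1},
    {"x": 0,"y": 0,"z": 0.3,"roll": 0,"grip": -1},
    {"x": 0,"y": 0,"z": 0,"roll": 0,"grip": -1},
    {"x": 0,"y": 0,"z": 0,"roll": 0,"grip": -1}
  ]
}}

```text
t: 7.3
tcp_pos: [631.3, 303.3, 34.4]
eef_rot: [-0.002, 1.0, 0.001, 0.001]
force: [-0.7, 0.1, -1.3]
finger_gap: 54.0
gripper_force: 63.6
```

{"op": "servo_tool", "data": {
  "steps": [
    {"x": 0,"y": -0.2,"z": 0.2,"roll": 0,"grip": -1},
    {"x": 0,"y": 0,"z": 0.15,"roll": 0,"grip": -1},
    {"x": 0,"y": 0,"z": 0.1,"roll": 0,"grip": -1},
    {"x": 0,"y": 0,"z": 0,"roll": 0,"grip": -1},
    {"x": 0,"y": 0,"z": 0,"roll": 0,"grip": -1}
  ]
}}

```text
t: 7.92
tcp_pos: [630.8, 300.8, 28.8]
eef_rot: [-0.001, 1.0, 0.0, 0.0]
force: [0.4, -0.6, -1.0]
finger_gap: 54.0
gripper_force: 63.6
```

{"op": "servo_tool", "data": {
  "steps": [
    {"x": 0,"y": 0,"z": 0.1,"roll": 0,"grip": -1},
    {"x": 0,"y": 0,"z": 0,"roll": 0,"grip": -1},
    {"x": 0,"y": 0,"z": 0,"roll": 0,"grip": -1}
  ]
}}

```text
t: 8.3
tcp_pos: [630.9, 300.9, 27.9]
eef_rot: [-0.001, 1.0, 0.0, 0.0]
force: [0.2, 1.0, -0.8]
finger_gap: 54.2
gripper_force: 63.7
```

{"op": "servo_tool", "data": {
  "steps": [
    {"x": 0,"y": 0,"z": 0.1,"roll": 0,"grip": -1},
    {"x": 0,"y": 0,"z": 0,"roll": 0,"grip": -1},
    {"x": 0,"y": 0,"z": 0,"roll": 0,"grip": -1}
  ]
}}

```text
t: 8.68
tcp_pos: [631.0, 300.9, 27.9]
eef_rot: [-0.002, 1.0, 0.0, 0.0]
force: [-2.1, -0.8, 5.9]
finger_gap: 54.4
gripper_force: 64.4
```

{"op": "servo_tool", "data": {
  "steps": [
    {"x": 0,"y": 0,"z": 0.1,"roll": 0,"grip": -1},
    {"x": 0,"y": 0,"z": 0,"roll": 0,"grip": -1},
    {"x": 0,"y": 0,"z": 0,"roll": 0,"grip": -1}
  ]
}}

```text
t: 9.05
tcp_pos: [631.1, 300.9, 27.9]
eef_rot: [-0.002, 1.0, 0.0, 0.001]
force: [-3.2, -0.0, 9.4]
finger_gap: 54.1
gripper_force: 64.8
```

{"op": "servo_tool", "data": {
  "steps": [
    {"x": 0,"y": 0,"z": -0.2,"roll": 0,"grip": -1},
    {"x": 0,"y": 0,"z": 0,"roll": 0,"grip": 0.5},
    {"x": 0,"y": 0,"z": 0,"roll": 0,"grip": 0.7},
    {"x": 0,"y": 0,"z": 0,"roll": 0,"grip": 1},
    {"x": 0,"y": 0,"z": 0,"roll": 0,"grip": 1},
    {"x": 0,"y": 0,"z": -1,"roll": 0,"grip": 1},
    {"x": 0,"y": 0,"z": -3,"roll": 0,"grip": 1},
    {"x": 0,"y": 0,"z": -5,"roll": 0,"grip": 1},
    {"x": 0,"y": 0,"z": -5,"roll": 0,"grip": 1},
    {"x": 0,"y": 0,"z": -2.5,"roll": 0,"grip": 1},
    {"x": 0,"y": 0,"z": 0,"roll": 0,"grip": 1},
    {"x": 0,"y": 0,"z": 0,"roll": 0,"grip": 1}
  ]
}}

```text
t: 10.55
tcp_pos: [630.1, 300.5, 192.0]
eef_rot: [-0.001, 1.0, -0.0, -0.001]
force: [-0.3, -1.2, -1.3]
finger_gap: 85.3
gripper_force: 0.0
```

```bash
cat >> h.py <<'E'
def scan(c,kind,u0,v0,a0,a1,r0,r1,inside=True):
    """outermost matching pixel along rays"""
    p=np.asarray(c['pixels']);hsv=cv2.cvtColor(p,cv2.COLOR_RGB2HSV);H,S,V=[hsv[...,i].astype(int) for i in range(3)]
    m={'blue':(H>105)&(H<135)&(S>120),'white':(S<70)&(V>95),'red':((H<11)|(H>172))&(S>140)}[kind]
    pts=[]
    for a in np.radians(np.arange(a0,a1,5)):
        for r in np.arange(r1,r0,-.5):
            u,v=u0+r*np.cos(a),v0+r*np.sin(a)
            i,j=int(round(v)),int(round(u))
            if 0<=i<400 and 0<=j<640 and m[i,j]: pts.append((u,v));break
    return pts
E
python3 - <<'E'
from h import *
st();c=cap('wrist','w4')
import pickle;pickle.dump(c,open('w4.pkl','wb'))
rim(c,'white',318,187,87,60)
E
```

```text
t 10.55 tcp [630.1 300.5 192. ] tx [-1.    -0.003  0.002] gap 85.3 F [-0.3 -1.2 -1.3] gf 0.0 q6 -2.24
white n 42 ell [616.2 301.1] [[86.3 86.6]] circ 616.2 301.1 d 87.1 bbox [273 130] [367 223]
```

View pics/w4.png

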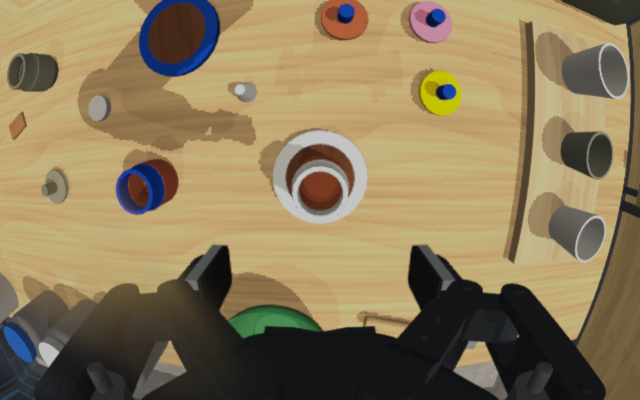

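White jar stands on the white bat, rim at (320,190), bat at (320,176). Measuring its centring, and the blue jar at (143,189).

```bash
python3 - <<'E'
from h import *
import pickle;c=pickle.load(open('w4.pkl','rb'))
rim(c,'white',320,177,12,55)
# mouth: red component around (320,187)
p=np.asarray(c['pixels']);hsv=cv2.cvtColor(p,cv2.COLOR_RGB2HSV);m=((hsv[...,1]<90)).astype(np.uint8)
pts=[]
for a in np.radians(np.arange(0,360,6)):
    for r in np.arange(8,35,.5):
        u,v=320+r*np.cos(a),188+r*np.sin(a)
        if m[int(round(v)),int(round(u))]: pts.append((u,v));break
circ(c,pts,87,21)
pts=scan(c,'blue',141,189,60,300,8,40);circ(c,pts,75,26)
circ(c,scan(c,'red',344,18,0,360,15,32),15,27)
circ(c,scan(c,'blue',180,36,0,360,25,50),12,55)
E
```

```text
white n 42 ell [630.3 301.2] [[109.9 110.3]] circ 630.3 301.1 d 110.9 bbox [273 130] [367 223]
circ [630.2 301. ] rms 2.63
circ [629.8 102.1] rms 3.01
circ [445.4 328.2] rms 1.7
circ [449.5 128. ] rms 3.15
```

{"op": "servo_tool", "data": {
  "steps": [
    {"x": 0,"y": -5,"z": 0,"roll": 0,"grip": 1},
    {"x": 0,"y": -5,"z": 0,"roll": 0,"grip": 1},
    {"x": 0,"y": -5,"z": 0,"roll": 0,"grip": 1},
    {"x": 0.3,"y": -5,"z": 0,"roll": 0,"grip": 1},
    {"x": 0,"y": 0,"z": 0,"roll": 0,"grip": 1},
    {"x": 0,"y": 0,"z": 0,"roll": 0,"grip": 1}
  ]
}}

```text
t: 11.35
tcp_pos: [628.1, 100.8, 191.8]
eef_rot: [-0.001, 1.0, -0.0, -0.001]
force: [0.7, 0.7, 0.3]
finger_gap: 85.2
gripper_force: 0.0
```

```bash
python3 - <<'E'
from h import *
st();c=cap('wrist','w5')
rim(c,'blue',320,190,75,45)
p=np.asarray(c['pixels']);hsv=cv2.cvtColor(p,cv2.COLOR_RGB2HSV);m=((hsv[...,0]>105)&(hsv[...,0]<135)&(hsv[...,1]>120))
print(np.argwhere(m[140:240,270:370]).mean(0)+[140,270])
pts=scan(c,'blue',320,190,10,170,15,45);circ(c,pts,75,26)
E
```

```text
t 11.35 tcp [628.1 100.8 191.8] tx [-1.    -0.002  0.002] gap 85.2 F [0.7 0.7 0.3] gf 0.0 q6 -1.98
blue n 33 ell [628.2  98.2] [[51.1 56.1]] circ 628.2 98.3 d 56.0 bbox [290 161] [343 218]
[188.194005   316.41798501]
circ [629.5  97.8] rms 0.61
```

{"op": "servo_tool", "data": {
  "steps": [
    {"x": -0.12,"y": -0.28,"z": 4,"roll": 0,"grip": 1},
    {"x": 0,"y": 0,"z": 4,"roll": 0,"grip": 1},
    {"x": 0,"y": 0,"z": 4,"roll": 0,"grip": 1},
    {"x": 0,"y": 0,"z": 3,"roll": 0,"grip": 1},
    {"x": 0,"y": 0,"z": 2,"roll": 0,"grip": 1},
    {"x": 0,"y": 0,"z": 0.7,"roll": 0,"grip": 1},
    {"x": 0,"y": 0,"z": 0,"roll": 0,"grip": 1},
    {"x": 0,"y": 0,"z": 0,"roll": 0,"grip": -1},
    {"x": 0,"y": 0,"z": 0,"roll": 0,"grip": -1},
    {"x": 0,"y": 0,"z": 0,"roll": 0,"grip": -1},
    {"x": 0,"y": 0,"z": 0,"roll": 0,"grip": -1},
    {"x": 0,"y": 0,"z": 0,"roll": 0,"grip": -1},
    {"x": 0,"y": 0,"z": 0,"roll": 0,"grip": -1}
  ]
}}

```text
t: 13.02
tcp_pos: [630.7, 98.2, 17.8]
eef_rot: [-0.002, 1.0, 0.0, 0.002]
force: [-1.6, -1.0, 6.3]
finger_gap: 53.5
gripper_force: 62.7
```

{"op": "servo_tool", "data": {
  "steps": [
    {"x": 0,"y": 0,"z": -0.5,"roll": 0,"grip": -1},
    {"x": 0,"y": 0,"z": -1.5,"roll": 0,"grip": -1},
    {"x": 0,"y": 0,"z": -3,"roll": 0,"grip": -1},
    {"x": 0,"y": 0,"z": -4,"roll": 0,"grip": -1},
    {"x": 0,"y": 0,"z": -2.5,"roll": 0,"grip": -1},
    {"x": 2,"y": 0.5,"z": -0.5,"roll": 0,"grip": -1},
    {"x": 4,"y": 1,"z": 0,"roll": 0,"grip": -1},
    {"x": 4,"y": 1,"z": 0,"roll": 0,"grip": -1},
    {"x": 2,"y": 0.4,"z": 0,"roll": 0,"grip": -1},
    {"x": 0,"y": 0,"z": 0,"roll": 0,"grip": -1},
    {"x": 0,"y": 0,"z": 0,"roll": 0,"grip": -1},
    {"x": 0,"y": 0,"z": 0,"roll": 0,"grip": -1}
  ]
}}

```text
t: 14.52
tcp_pos: [510.3, 126.6, 135.8]
eef_rot: [-0.001, 1.0, 0.0, 0.0]
force: [-0.1, -0.3, -2.3]
finger_gap: 53.4
gripper_force: 63.1
```

```bash
python3 - <<'E'
from h import *
st();c=cap('wrist','w6')
p=np.asarray(c['pixels']);hsv=cv2.cvtColor(p,cv2.COLOR_RGB2HSV);m=((hsv[...,0]>105)&(hsv[...,0]<135)&(hsv[...,1]>120)).astype(np.uint8)
n,l,s,ce=cv2.connectedComponentsWithStats(m)
for i in range(1,n):
    if s[i,4]>300: print(s[i],ce[i])
T=np.array(c['cam_to_world']);f=200/np.tan(np.radians(c['vfov'])/2)
# expected bat pixel
d=T[:3,:3].T@(np.array([449,127,12])-T[:3,3]);th=np.arctan2(np.hypot(*d[:2]),d[2]);g=d[:2]/np.hypot(*d[:2])*f*th
u,v=c['cx']+g[0],c['cy']+g[1];print('exp',u,v)
pts=scan(c,'blue',u,v,-200,20,30,75);circ(c,pts,12,55);print(len(pts))
E
```

```text
t 14.53 tcp [510.3 126.6 135.8] tx [-1.    -0.002 -0.   ] gap 53.4 F [-0.1 -0.3 -2.3] gf 63.1 q6 -2.12
[500  30  23  18 310] [511.46451613  38.97419355]
[ 262   67  114  113 4440] [318.49752252 122.57207207]
[505 123  23  17 318] [515.95283019 130.39937107]
[ 259  207  123  126 7888] [319.7726927  269.04513185]
exp 319.52444788621114 124.44330949662562
circ [449.2 126. ] rms 0.97
44
```

{"op": "servo_tool", "data": {
  "steps": [
    {"x": 2,"y": 0,"z": 0,"roll": 0,"grip": -1},
    {"x": 3,"y": 0,"z": 0,"roll": 0,"grip": -1},
    {"x": 1.1,"y": 0,"z": 1,"roll": 0,"grip": -1},
    {"x": 0,"y": 0,"z": 3,"roll": 0,"grip": -1},
    {"x": 0,"y": 0,"z": 3,"roll": 0,"grip": -1},
    {"x": 0,"y": 0,"z": 2,"roll": 0,"grip": -1},
    {"x": 0,"y": 0,"z": 0.8,"roll": 0,"grip": -1},
    {"x": 0,"y": 0,"z": 0.4,"roll": 0,"grip": -1},
    {"x": 0,"y": 0,"z": 0,"roll": 0,"grip": -1},
    {"x": 0,"y": 0,"z": 0,"roll": 0,"grip": -1}
  ]
}}

```text
t: 15.82
tcp_pos: [449.0, 126.8, 34.5]
eef_rot: [-0.002, 1.0, 0.0, 0.001]
force: [-0.3, -0.2, -2.6]
finger_gap: 53.5
gripper_force: 63.2
```

{"op": "servo_tool", "data": {
  "steps": [
    {"x": 0,"y": 0,"z": 0.2,"roll": 0,"grip": -1},
    {"x": 0,"y": 0,"z": 0.15,"roll": 0,"grip": -1},
    {"x": 0,"y": 0,"z": 0.1,"roll": 0,"grip": -1},
    {"x": 0,"y": 0,"z": 0,"roll": 0,"grip": -1},
    {"x": 0,"y": 0,"z": 0,"roll": 0,"grip": -1}
  ]
}}

```text
t: 16.45
tcp_pos: [448.6, 126.5, 29.8]
eef_rot: [-0.002, 1.0, 0.0, 0.0]
force: [-2.6, -0.7, 5.7]
finger_gap: 53.5
gripper_force: 64.3
```

{"op": "servo_tool", "data": {
  "steps": [
    {"x": 0,"y": 0,"z": 0.1,"roll": 0,"grip": -1},
    {"x": 0,"y": 0,"z": 0,"roll": 0,"grip": -1},
    {"x": 0,"y": 0,"z": 0,"roll": 0,"grip": -1}
  ]
}}

```text
t: 16.82
tcp_pos: [448.7, 126.5, 29.7]
eef_rot: [-0.002, 1.0, -0.0, 0.0]
force: [-4.0, -1.4, 13.2]
finger_gap: 53.3
gripper_force: 65.4
```

{"op": "servo_tool", "data": {
  "steps": [
    {"x": 0,"y": 0,"z": -0.2,"roll": 0,"grip": -1},
    {"x": 0,"y": 0,"z": 0,"roll": 0,"grip": 0.5},
    {"x": 0,"y": 0,"z": 0,"roll": 0,"grip": 0.7},
    {"x": 0,"y": 0,"z": 0,"roll": 0,"grip": 1},
    {"x": 0,"y": 0,"z": 0,"roll": 0,"grip": 1},
    {"x": 0,"y": 0,"z": -1,"roll": 0,"grip": 1},
    {"x": 0,"y": 0,"z": -3,"roll": 0,"grip": 1},
    {"x": 0,"y": 0,"z": -5,"roll": 0,"grip": 1},
    {"x": 0,"y": 0,"z": -5,"roll": 0,"grip": 1},
    {"x": 0,"y": 0,"z": -2,"roll": 0,"grip": 1},
    {"x": 0,"y": 0,"z": 0,"roll": 0,"grip": 1},
    {"x": 0,"y": 0,"z": 0,"roll": 0,"grip": 1}
  ]
}}

```text
t: 18.32
tcp_pos: [447.7, 126.1, 189.5]
eef_rot: [-0.001, 1.0, -0.0, -0.001]
force: [-0.2, -0.9, 0.4]
finger_gap: 85.3
gripper_force: 0.0
```

```bash
python3 - <<'E'
from h import *
st();c=cap('wrist','w7')
import pickle;pickle.dump(c,open('w7.pkl','wb'))
rim(c,'blue',320,177,12,55)
p=np.asarray(c['pixels']);hsv=cv2.cvtColor(p,cv2.COLOR_RGB2HSV);m=((hsv[...,0]>105)&(hsv[...,0]<135)&(hsv[...,1]>120))
pts=[]
for a in np.radians(np.arange(0,360,6)):
    for r in np.arange(8,35,.5):
        u,v=320+r*np.cos(a),188+r*np.sin(a)
        if m[int(round(v)),int(round(u))]: pts.append((u,v));break
circ(c,pts,87,21);rim(c,'red',600,177,15,39)
E
```

```text
t 18.32 tcp [447.7 126.1 189.5] tx [-1.    -0.003  0.002] gap 85.3 F [-0.2 -0.9  0.4] gf 0.0 q6 -2.19
blue n 42 ell [447.1 126.1] [[107.  107.7]] circ 447.0 126.3 d 107.9 bbox [273 130] [365 222]
circ [448.6 126.8] rms 1.8Traceback (most recent call last):
  File "<stdin>", line 11, in <module>
  File "h.py", line 27, in rim
    cs,_=cv2.findContours(k,0,2);q=max(cs,key=cv2.contourArea);q=cv2.convexHull(q)
                                   ~~~^^^^^^^^^^^^^^^^^^^^^^^^
ValueError: max() iterable argument is empty
```

View pics/w7.png

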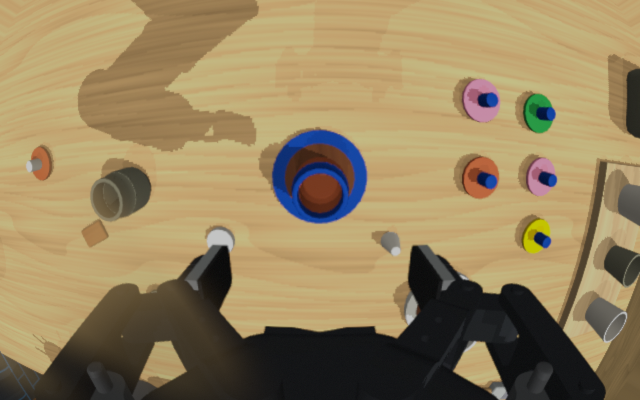

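Blue jar stands centred on the blue bat, rim at (320,190). The red lid with the blue knob is at (480,177). Moving over it with the fingers half open.

{"op": "servo_tool", "data": {
  "steps": [
    {"x": 0.27,"y": 4,"z": 0,"roll": 0,"grip": 0},
    {"x": 0,"y": 4,"z": 0,"roll": 0,"grip": 0},
    {"x": 0,"y": 4,"z": 0,"roll": 0,"grip": 0},
    {"x": 0,"y": 4,"z": 0,"roll": 0,"grip": 0},
    {"x": 0,"y": 4.2,"z": 1,"roll": 0,"grip": 0},
    {"x": 0,"y": 0,"z": 3,"roll": 0,"grip": 0},
    {"x": 0,"y": 0,"z": 0,"roll": 0,"grip": 0},
    {"x": 0,"y": 0,"z": 0,"roll": 0,"grip": 0}
  ]
}}

```text
t: 19.38
tcp_pos: [445.5, 328.2, 150.5]
eef_rot: [-0.001, 1.0, -0.0, 0.0]
force: [0.5, 0.5, 0.2]
finger_gap: 42.6
gripper_force: 0.0
```

```bash
python3 - <<'E'
from h import *
st();c=cap('wrist','w8')
rim(c,'red',320,150,15,60);rim(c,'blue',320,175,39,35)
E
```

```text
t 19.38 tcp [445.5 328.2 150.5] tx [-1.    -0.003 -0.   ] gap 42.6 F [0.5 0.5 0.2] gf 0.0 q6 -2.5
red n 28 ell [443.2 328.3] [[51.3 51.8]] circ 443.2 328.3 d 52.2 bbox [294 158] [344 207]
blue n 18 ell [441.9 328.4] [[16.3 19.5]] circ 441.7 328.5 d 19.3 bbox [311 177] [328 197]
```

View pics/w8.png

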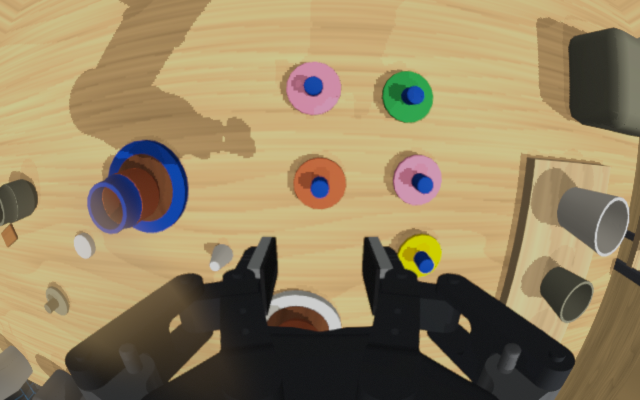

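Red lid with blue knob at (319,185), between the fingers' line. Descending.

{"op": "servo_tool", "data": {
  "steps": [
    {"x": 0.2,"y": 0,"z": 4,"roll": 0,"grip": 0},
    {"x": 0,"y": 0,"z": 4,"roll": 0,"grip": 0},
    {"x": 0,"y": 0,"z": 3,"roll": 0,"grip": 0},
    {"x": 0,"y": 0,"z": 1.5,"roll": 0,"grip": 0},
    {"x": 0,"y": 0,"z": 0.7,"roll": 0,"grip": 0},
    {"x": 0,"y": 0,"z": 0,"roll": 0,"grip": 0},
    {"x": 0,"y": 0,"z": 0,"roll": 0,"grip": -1},
    {"x": 0,"y": 0,"z": 0,"roll": 0,"grip": -1},
    {"x": 0,"y": 0,"z": 0,"roll": 0,"grip": -1},
    {"x": 0,"y": 0,"z": 0,"roll": 0,"grip": -1},
    {"x": 0,"y": 0,"z": 0,"roll": 0,"grip": -1}
  ]
}}

```text
t: 20.8
tcp_pos: [443.2, 328.4, 18.3]
eef_rot: [-0.001, 1.0, -0.0, 0.0]
force: [0.5, 0.6, 0.1]
finger_gap: 0.1
gripper_force: 0.0
```

The fingers shut on nothing; looking.

```bash
python3 - <<'E'
from h import *
st();c=cap('wrist','w9');rim(c,'red',320,200,15,90)
s=cap('scene');p=np.asarray(s['pixels'])
a=cv2.resize(p[110:230,300:460],(640,480),interpolation=cv2.INTER_CUBIC)
w=cv2.resize(np.asarray(c['pixels'])[100:400,200:440],(160,200))
out=np.zeros((480,800,3),np.uint8);out[:,:640]=a;out[:200,640:]=w
cv2.imwrite('pics/c9.png',out[:,:,::-1])
E
```

```text
t 20.8 tcp [443.2 328.4  18.3] tx [-1.    -0.003 -0.   ] gap 0.1 F [0.5 0.6 0.1] gf 0.0 q6 -2.5
red n 30 ell [442.8 328.4] [[51.8 52.6]] circ 442.7 328.5 d 52.7 bbox [275 189] [361 258]
```

View pics/c9.png

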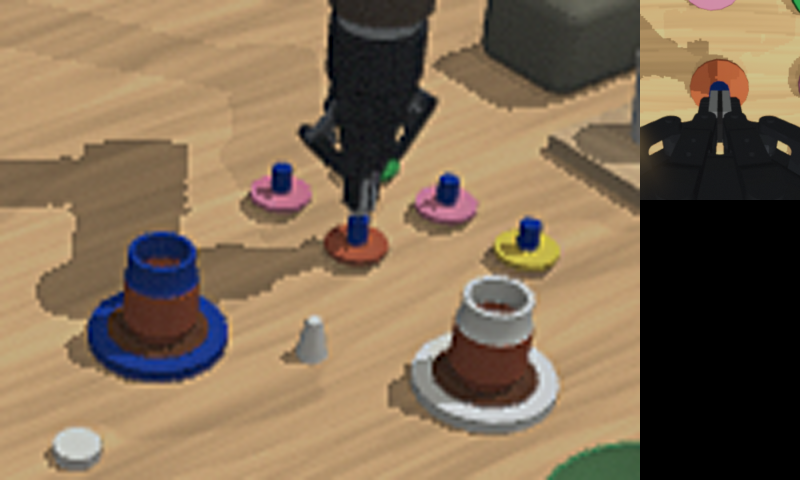

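The shut fingertips appear just above the blue knob, since both views see the knob beyond the tips, so they sit higher than the reading says. I'll open, go down a little and try again.

{"op": "servo_tool", "data": {
  "steps": [
    {"x": 0,"y": 0,"z": 0,"roll": 0,"grip": 0},
    {"x": 0,"y": 0,"z": 0,"roll": 0,"grip": 0},
    {"x": 0,"y": 0,"z": 0,"roll": 0,"grip": 0},
    {"x": 0,"y": 0,"z": 0.4,"roll": 0,"grip": 0},
    {"x": 0,"y": 0,"z": 0.4,"roll": 0,"grip": 0},
    {"x": 0,"y": 0,"z": 0,"roll": 0,"grip": 0},
    {"x": 0,"y": 0,"z": 0,"roll": 0,"grip": -1},
    {"x": 0,"y": 0,"z": 0,"roll": 0,"grip": -1},
    {"x": 0,"y": 0,"z": 0,"roll": 0,"grip": -1},
    {"x": 0,"y": 0,"z": 0,"roll": 0,"grip": -1},
    {"x": 0,"y": 0,"z": 0,"roll": 0,"grip": -1}
  ]
}}

```text
t: 22.28
tcp_pos: [442.8, 328.1, 9.9]
eef_rot: [-0.001, 1.0, -0.0, -0.0]
force: [0.2, -0.4, -0.7]
finger_gap: 0.0
gripper_force: 0.0
```

```bash
python3 - <<'E'
from h import *
st();c=cap('wrist','w10');rim(c,'red',320,200,15,90)
s=cap('scene');p=np.asarray(s['pixels']);p=p[120:190,360:420]
w=np.asarray(c['pixels'])[150:400,220:420]
out=np.zeros((580,800,3),np.uint8);out[:560,:320]=cv2.resize(p,(480,560),interpolation=cv2.INTER_CUBIC)[:,80:400];out[:580,330:794]=cv2.resize(w,(464,580),interpolation=cv2.INTER_CUBIC)
cv2.imwrite('pics/c10.png',out[:,:,::-1])
E
```

```text
t 22.27 tcp [442.8 328.1   9.9] tx [-1.    -0.003  0.001] gap 0.0 F [ 0.2 -0.4 -0.7] gf 0.0 q6 -2.5
red n 21 ell [447.3 364.3] [[38.5 51.4]] circ 448.3 367.3 d 52.3 bbox [346 205] [409 283]
```

View pics/c10.png

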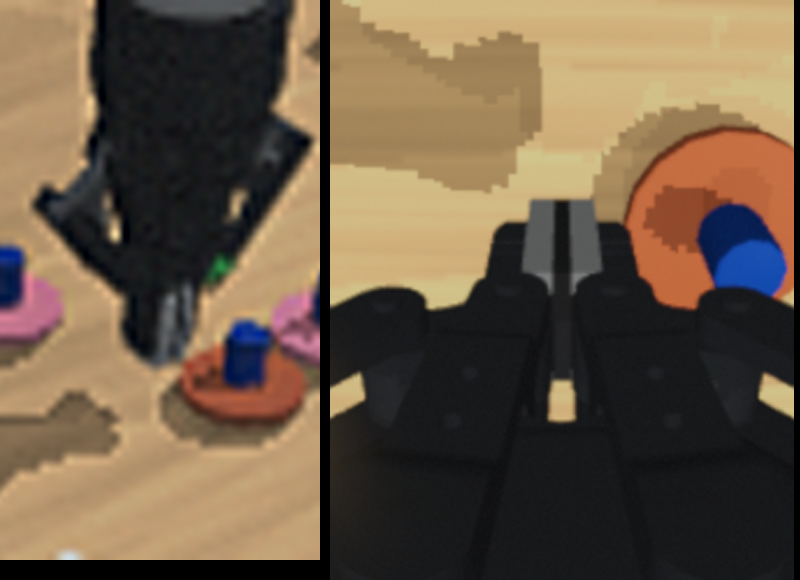

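The lid slid about 38 mm toward +y, still upright on its plug; the shut fingertips are at wrist px (319,236). Triangulating the fingertip.

```bash
python3 - <<'E'
from h import *
c=cap('wrist');s=cap('scene')
for z in (0,10,20,30,40): print(z,np.round(cast(c,319,236,z,True),1),np.round(cast(s,390.6,164.4,z),1))
# lid knob both views
m=np.asarray(c['pixels']);rim(c,'red',390,245,15,60);
hs=cv2.cvtColor(np.asarray(s['pixels']),cv2.COLOR_RGB2HSV)
rim(s,'red',401,167,15,14,False);rim(s,'blue',401,163,30,9,False)
E
```

```text
0 [447.7 328.4   0. ] [406.1 366.2   0. ]
10 [443.8 328.4  10. ] [417.1 356.1  10. ]
20 [439.8 328.4  20. ] [428.1 346.   20. ]
30 [435.9 328.4  30. ] [439.  335.8  30. ]
40 [431.9 328.4  40. ] [450.  325.7  40. ]
red n 32 ell [449.4 370.5] [[51.5 53.2]] circ 449.8 370.7 d 54.0 bbox [347 205] [432 283]
red n 11 ell [454.2 365.3] [[51.6 56.8]] circ 454.0 364.3 d 56.3 bbox [392 163] [407 172]
blue n 7 ell [454.4 365. ] [[19.3 49.7]] circ 450.8 364.4 d 44.3 bbox [398 160] [403 167]
```

Both views agree that the tips are at (443,328) and z≈38 while the TCP reads 10. The pads end about 28 mm short of the TCP reading, which also fits the 54 mm jar grip near the neck. I allow for that from here: rise over the lid and measure again.

{"op": "servo_tool", "data": {
  "steps": [
    {"x": 0,"y": 0,"z": -2,"roll": 0,"grip": -1},
    {"x": 0,"y": 0,"z": -4,"roll": 0,"grip": -1},
    {"x": 0,"y": 0,"z": -4,"roll": 0,"grip": -1},
    {"x": -0.4,"y": 2,"z": -4,"roll": 0,"grip": -0.1},
    {"x": -0.4,"y": 2.1,"z": 0,"roll": 0,"grip": -0.1},
    {"x": 0,"y": 0,"z": 0,"roll": 0,"grip": -0.1},
    {"x": 0,"y": 0,"z": 0,"roll": 0,"grip": -0.1},
    {"x": 0,"y": 0,"z": 0,"roll": 0,"grip": -0.1}
  ]
}}

```text
t: 23.48
tcp_pos: [450.7, 368.6, 149.7]
eef_rot: [-0.001, 1.0, -0.001, -0.0]
force: [0.1, 0.7, -0.1]
finger_gap: 38.1
gripper_force: 0.0
```

```bash
python3 - <<'E'
from h import *
st();c=cap('wrist','w11')
rim(c,'red',320,180,15,50);rim(c,'blue',320,185,39,25)
p=np.asarray(c['pixels']);hsv=cv2.cvtColor(p,cv2.COLOR_RGB2HSV);H,S=hsv[...,0].astype(int),hsv[...,1]
m=((H>140)&(H<176)&(S>60)).astype(np.uint8);n,l,s,ce=cv2.connectedComponentsWithStats(m)
for i in range(1,n):
    if s[i,4]>150: print('pink',s[i],np.round(cast(c,s[i,0]+s[i,2]/2,s[i,1]+s[i,3]/2,15,True),1))
E
```

```text
t 23.48 tcp [450.7 368.6 149.7] tx [-1.    -0.003  0.001] gap 38.1 F [ 0.1  0.7 -0.1] gf 0.0 q6 -2.53
red n 27 ell [449.9 371. ] [[51.4 51.7]] circ 449.8 371.0 d 52.0 bbox [296 160] [347 209]
blue n 18 ell [448.6 371.2] [[16.6 19.5]] circ 448.5 371.0 d 19.4 bbox [313 179] [330 199]
pink [ 246   58   53   52 1854] [348.8 323.   15. ]
pink [ 355  149   51   51 1700] [438.6 430.4  15. ]
```

View pics/w11.png

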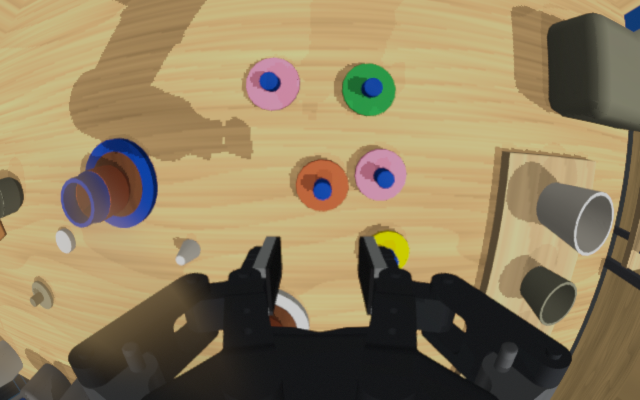

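Lid at (322,185), i.e. (450.3, 371), upright. The pink neighbour at (380,175) is 5 mm from it edge to edge. Descending around the knob.

{"op": "servo_tool", "data": {
  "steps": [
    {"x": 0.04,"y": 0.24,"z": 4,"roll": 0,"grip": -0.1},
    {"x": 0,"y": 0,"z": 4,"roll": 0,"grip": -0.1},
    {"x": 0,"y": 0,"z": 4,"roll": 0,"grip": -0.1},
    {"x": 0,"y": 0,"z": 2,"roll": 0,"grip": -0.1},
    {"x": 0,"y": 0,"z": 0.8,"roll": 0,"grip": -0.1},
    {"x": 0,"y": 0,"z": 0,"roll": 0,"grip": -0.1},
    {"x": 0,"y": 0,"z": 0,"roll": 0,"grip": -0.1}
  ]
}}

```text
t: 24.4
tcp_pos: [451.2, 372.5, 3.5]
eef_rot: [-0.002, 1.0, 0.001, 0.001]
force: [0.5, 0.2, 0.3]
finger_gap: 38.7
gripper_force: 0.0
```

```bash
python3 - <<'E'
from h import *
st();c=cap('wrist','w12');rim(c,'blue',320,230,39,60)
s=cap('scene');p=np.asarray(s['pixels'])[115:185,365:435]
w=np.asarray(c['pixels'])[150:400,220:420]
out=np.zeros((560,800,3),np.uint8);out[:400,:400]=cv2.resize(p,(400,400),interpolation=cv2.INTER_CUBIC);out[:500,400:]=cv2.resize(w,(400,500),interpolation=cv2.INTER_CUBIC)
cv2.imwrite('pics/c12.png',out[:,:,::-1])
E
```

```text
t 24.4 tcp [451.2 372.5   3.5] tx [-1.    -0.003 -0.001] gap 38.7 F [0.5 0.2 0.3] gf 0.0 q6 -2.53
blue n 25 ell [446.5 371.3] [[17.  24.7]] circ 446.4 371.7 d 24.0 bbox [299 229] [333 274]
```

View pics/c12.png

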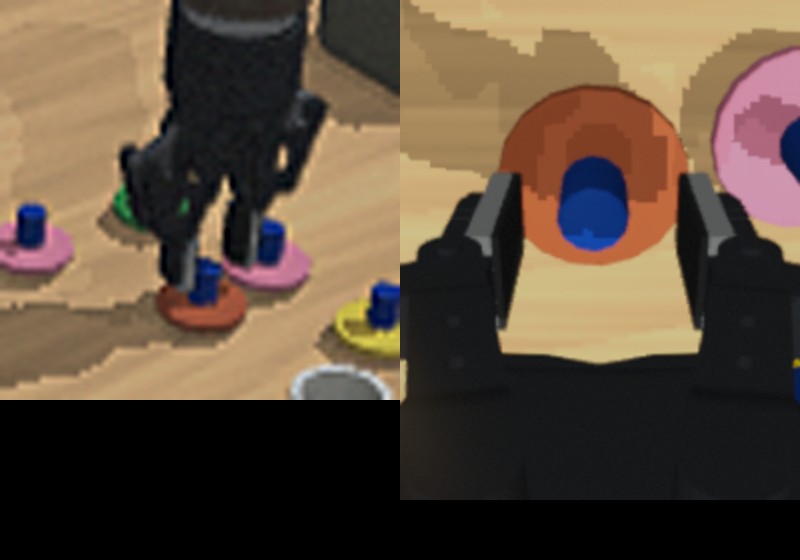

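```bash
python3 - <<'E'
from h import *
s=cap('scene')
for uv in ((395.5,165.8),(397.5,165.8)):
  for z in (15,25,35): print(uv,z,np.round(cast(s,*uv,z),1))
T=np.array(s['cam_to_world']);f=200/np.tan(np.radians(s['vfov'])/2)
for P in ([462,350,30],[462,350,20],[440,350,30],[462,345,30]):
    d=T[:3,:3].T@(np.array(P)-T[:3,3]);print(P,f*d[0]/d[2]+s['cx'],f*d[1]/d[2]+s['cy'])
E
```

```text
(395.5, 165.8) 15 [438.1 359.6  15. ]
(395.5, 165.8) 25 [448.8 349.3  25. ]
(395.5, 165.8) 35 [459.6 339.1  35. ]
(397.5, 165.8) 15 [441.7 365.2  15. ]
(397.5, 165.8) 25 [452.5 354.9  25. ]
(397.5, 165.8) 35 [463.2 344.6  35. ]
[462, 350, 30] 398.3658157297723 166.38189382183452
[462, 350, 20] 398.0597451884431 168.86842720672107
[440, 350, 30] 394.09263584680684 163.24351489320284
[462, 345, 30] 397.19638271388243 166.84713666967392
```

{"op": "servo_tool", "data": {
  "steps": [
    {"x": 0,"y": -0.1,"z": 0.4,"roll": 0,"grip": -0.1},
    {"x": 0,"y": 0,"z": 0.5,"roll": 0,"grip": -0.1},
    {"x": 0,"y": 0,"z": 0,"roll": 0,"grip": -0.1},
    {"x": 0,"y": 0,"z": 0,"roll": 0,"grip": -0.3},
    {"x": 0,"y": 0,"z": 0,"roll": 0,"grip": -0.5},
    {"x": 0,"y": 0,"z": 0,"roll": 0,"grip": -1},
    {"x": 0,"y": 0,"z": 0,"roll": 0,"grip": -1},
    {"x": 0,"y": 0,"z": 0,"roll": 0,"grip": -1}
  ]
}}

```text
t: 25.55
tcp_pos: [450.8, 371.1, -6.4]
eef_rot: [-0.002, 1.0, 0.0, 0.0]
force: [-1.3, -0.1, 2.4]
finger_gap: 15.5
gripper_force: 58.5
```

{"op": "servo_tool", "data": {
  "steps": [
    {"x": 0,"y": 0,"z": -0.5,"roll": 0,"grip": -1},
    {"x": 0,"y": 0,"z": -2,"roll": 0,"grip": -1},
    {"x": 0,"y": 0,"z": -4,"roll": 0,"grip": -1},
    {"x": 0,"y": 0,"z": -4,"roll": 0,"grip": -1},
    {"x": 0,"y": 0,"z": -3,"roll": 0,"grip": -1},
    {"x": 0.1,"y": -2,"z": -0.5,"roll": 0,"grip": -1},
    {"x": 0.1,"y": -4,"z": 0,"roll": 0,"grip": -1},
    {"x": 0,"y": -4,"z": 0,"roll": 0,"grip": -1},
    {"x": 0,"y": -4,"z": 0,"roll": 0,"grip": -1},
    {"x": 0,"y": -4,"z": 0,"roll": 0,"grip": -1},
    {"x": 0,"y": -2,"z": 0,"roll": 0,"grip": -1},
    {"x": 0,"y": 0,"z": 0,"roll": 0,"grip": -1},
    {"x": 0,"y": 0,"z": 0,"roll": 0,"grip": -1},
    {"x": 0,"y": 0,"z": 0,"roll": 0,"grip": -1}
  ]
}}

```text
t: 27.3
tcp_pos: [449.3, 171.7, 133.1]
eef_rot: [-0.002, 1.0, 0.0, -0.0]
force: [-0.1, 0.2, -0.9]
finger_gap: 15.5
gripper_force: 58.7
```

```bash
python3 - <<'E'
from h import *
o=st();c=cap('wrist','w13')
lift=o['tcp_pos'][2]+6.4
p=np.asarray(c['pixels']);hsv=cv2.cvtColor(p,cv2.COLOR_RGB2HSV);H,S,V=[hsv[...,i].astype(int) for i in range(3)]
for nm,m in (('blue',(H>105)&(H<135)&(S>120)),('red',((H<11)|(H>172))&(S>140))):
    n,l,s,ce=cv2.connectedComponentsWithStats(m.astype(np.uint8))
    for i in range(1,n):
        if s[i,4]>200: print(nm,s[i],np.round(ce[i],1))
T=np.array(c['cam_to_world']);f=200/np.tan(np.radians(c['vfov'])/2)
def proj(P):
    d=T[:3,:3].T@(np.array(P)-T[:3,3]);th=np.arctan2(np.hypot(*d[:2]),d[2]);g=d[:2]/np.hypot(*d[:2])*f*th;return np.round([c['cx']+g[0],c['cy']+g[1]],1)
x,y=o['tcp_pos'][:2]
print('disc exp centre',proj([x,y,15+lift]),'L',proj([x,y-27,15+lift]),'R',proj([x,y+27,15+lift]),'near',proj([x-27,y,15+lift]),'far',proj([x+27,y,15+lift]))
print('jar rim',proj([448.6,126.6,87]))
E
```

```text
t 27.3 tcp [449.3 171.7 133.1] tx [-1.    -0.004  0.   ] gap 15.5 F [-0.1  0.2 -0.9] gf 58.7 q6 -2.27
blue [466  82  24  18 343] [477.4  90.5]
blue [538 101  22  15 275] [548.5 107.9]
blue [ 220  131  108  112 4411] [267.2 177.1]
blue [540 178  21  18 271] [550.  186.1]
blue [ 301  236   38   51 1525] [319.4 261.3]
blue [533 249  19  18 221] [542.5 257. ]
red [ 238  151  132  105 5295] [297.3 213. ]
red [  0 153  10  34 249] [  3.9 170.7]
disc exp centre [318.5 249.4] L [267.1 248.7] R [370.  249.1] near [318.7 199.2] far [318.4 293.3]
jar rim [257.5 210.2]
```

{"op": "servo_tool", "data": {
  "steps": [
    {"x": 0.07,"y": -2.5,"z": 0,"roll": 0,"grip": -1},
    {"x": 0,"y": -2,"z": 0,"roll": 0,"grip": -1},
    {"x": 0,"y": 0,"z": 1,"roll": 0,"grip": -1},
    {"x": 0,"y": 0,"z": 1.5,"roll": 0,"grip": -1},
    {"x": 0,"y": 0,"z": 0,"roll": 0,"grip": -1},
    {"x": 0,"y": 0,"z": 0,"roll": 0,"grip": -1}
  ]
}}

```text
t: 28.1
tcp_pos: [449.0, 126.2, 108.5]
eef_rot: [-0.002, 1.0, 0.0, 0.0]
force: [0.3, 0.4, 0.1]
finger_gap: 15.5
gripper_force: 58.8
```

```bash
python3 - <<'E'
from h import *
o=st();c=cap('wrist','w14');p=np.asarray(c['pixels']);hsv=cv2.cvtColor(p,cv2.COLOR_RGB2HSV);H,S,V=[hsv[...,i].astype(int) for i in range(3)]
zd=15+o['tcp_pos'][2]+6.4
m=((H<11)|(H>172))&(S>140)&(V>0)
for u in (290,305,320,335,350):
    v=np.flatnonzero(m[:,u]);print(u,v.min() if len(v) else None,v.max() if len(v) else None, p[170:215:6,u].tolist())
for u,v in ((319,200),(319,205)): print(cast(c,u,v,zd,True))
E
```

```text
t 28.1 tcp [449.  126.2 108.5] tx [-1.    -0.003 -0.   ] gap 15.5 F [0.3 0.4 0.1] gf 58.8 q6 -2.19
290 168 234 [[72, 43, 26], [74, 43, 27], [71, 39, 23], [51, 40, 75], [10, 32, 85], [11, 43, 111], [42, 44, 96], [131, 64, 37]]
305 158 288 [[87, 43, 25], [99, 48, 31], [10, 34, 90], [7, 35, 93], [15, 41, 106], [103, 49, 27], [130, 64, 38], [129, 63, 37]]
320 150 290 [[94, 44, 24], [17, 35, 93], [9, 33, 86], [18, 50, 119], [125, 62, 39], [110, 53, 30], [133, 66, 38], [145, 75, 46]]
335 153 288 [[97, 52, 31], [93, 44, 28], [8, 36, 96], [8, 35, 94], [17, 65, 159], [103, 50, 28], [130, 64, 37], [145, 74, 45]]
350 163 236 [[111, 67, 41], [112, 67, 41], [112, 66, 40], [76, 48, 73], [8, 39, 102], [17, 59, 145], [47, 65, 143], [185, 99, 58]]
[422.43302638 126.40421152 129.86747315]
[424.99920983 126.41177806 129.86747315]
```

{"op": "servo_tool", "data": {
  "steps": [
    {"x": 0.1,"y": 0,"z": 1.2,"roll": 0,"grip": -1},
    {"x": 0,"y": 0,"z": 1,"roll": 0,"grip": -1},
    {"x": 0,"y": 0,"z": 0.7,"roll": 0,"grip": -1},
    {"x": 0,"y": 0,"z": 0.4,"roll": 0,"grip": -1},
    {"x": 0,"y": 0,"z": 0,"roll": 0,"grip": -1},
    {"x": 0,"y": 0,"z": 0,"roll": 0,"grip": -1}
  ]
}}

```text
t: 28.9
tcp_pos: [447.9, 126.0, 75.5]
eef_rot: [-0.001, 1.0, 0.0, 0.0]
force: [-0.2, -0.2, -1.3]
finger_gap: 16.0
gripper_force: 58.8
```

{"op": "servo_tool", "data": {
  "steps": [
    {"x": 0,"y": 0,"z": 0.15,"roll": 0,"grip": -1},
    {"x": 0,"y": 0,"z": 0.1,"roll": 0,"grip": -1},
    {"x": 0,"y": 0,"z": 0,"roll": 0,"grip": -1},
    {"x": 0,"y": 0,"z": 0,"roll": 0,"grip": -1}
  ]
}}

```text
t: 29.4
tcp_pos: [447.7, 125.9, 72.8]
eef_rot: [-0.001, 1.0, 0.0, 0.0]
force: [-0.9, 0.4, -0.7]
finger_gap: 15.6
gripper_force: 58.8
```

{"op": "servo_tool", "data": {
  "steps": [
    {"x": 0,"y": 0,"z": 0.1,"roll": 0,"grip": -1},
    {"x": 0,"y": 0,"z": 0,"roll": 0,"grip": -1},
    {"x": 0,"y": 0,"z": 0,"roll": 0,"grip": -1}
  ]
}}

```text
t: 29.78
tcp_pos: [448.0, 126.0, 72.6]
eef_rot: [-0.002, 1.0, 0.0, 0.0]
force: [-1.0, -0.9, 6.3]
finger_gap: 15.7
gripper_force: 59.3
```

{"op": "servo_tool", "data": {
  "steps": [
    {"x": 0,"y": 0,"z": 0.05,"roll": 0,"grip": -1},
    {"x": 0,"y": 0,"z": 0,"roll": 0,"grip": -1},
    {"x": 0,"y": 0,"z": 0,"roll": 0,"grip": -1}
  ]
}}

```text
t: 30.15
tcp_pos: [448.2, 126.0, 72.5]
eef_rot: [-0.002, 1.0, 0.0, 0.001]
force: [-2.0, 0.2, 7.8]
finger_gap: 15.8
gripper_force: 59.5
```

{"op": "servo_tool", "data": {
  "steps": [
    {"x": 0,"y": 0,"z": -0.15,"roll": 0,"grip": -1},
    {"x": 0,"y": 0,"z": 0,"roll": 0,"grip": -0.4},
    {"x": 0,"y": 0,"z": 0,"roll": 0,"grip": -0.2},
    {"x": 0,"y": 0,"z": 0,"roll": 0,"grip": 0},
    {"x": 0,"y": 0,"z": 0,"roll": 0,"grip": 0},
    {"x": 0,"y": 0,"z": -1,"roll": 0,"grip": 0},
    {"x": 0,"y": 0,"z": -3,"roll": 0,"grip": 0},
    {"x": 0,"y": 0,"z": -5,"roll": 0,"grip": 0},
    {"x": 0,"y": 0,"z": -3,"roll": 0,"grip": 0},
    {"x": 0,"y": 0,"z": 0,"roll": 0,"grip": 0},
    {"x": 0,"y": 0,"z": 0,"roll": 0,"grip": 0}
  ]
}}

```text
t: 31.52
tcp_pos: [447.0, 125.6, 192.5]
eef_rot: [-0.001, 1.0, 0.0, -0.0]
force: [-0.6, 0.1, -1.1]
finger_gap: 42.3
gripper_force: 0.0
```

```bash
python3 - <<'E'
from h import *
o=st();c=cap('wrist','w15')
circ(c,scan(c,'red',320,195,20,160,20,60),94+0.0,27)
rim(c,'blue',320,205,118,16)
s=cap('scene','s15')
E
```

```text
t 31.52 tcp [447.  125.6 192.5] tx [-1.    -0.003  0.001] gap 42.3 F [-0.6  0.1 -1.1] gf 0.0 q6 -2.19
circ [445.3 126.2] rms 0.4
blue n 15 ell [445.3 126.2] [[16.3 20.5]] circ 445.5 126.1 d 19.8 bbox [310 189] [329 211]
```

Blue lid is seated: it bottomed at exactly 79 mm of lift, level and within its play. Now the white lid.

{"op": "servo_tool", "data": {
  "steps": [
    {"x": 0.3,"y": -2.8,"z": 0,"roll": 0,"grip": -0.1},
    {"x": 0.35,"y": -5,"z": 0,"roll": 0,"grip": -0.1},
    {"x": 0.35,"y": -5,"z": 0,"roll": 0,"grip": -0.1},
    {"x": 0.35,"y": -5,"z": 0,"roll": 0,"grip": -0.1},
    {"x": 0.35,"y": -5,"z": 0,"roll": 0,"grip": -0.1},
    {"x": 0.35,"y": -5,"z": 0,"roll": 0,"grip": -0.1},
    {"x": 0.35,"y": -5,"z": 0,"roll": 0,"grip": -0.1},
    {"x": 0.35,"y": -5,"z": 0,"roll": 0,"grip": -0.1},
    {"x": 0.35,"y": -4,"z": 0,"roll": 0,"grip": -0.1},
    {"x": 0,"y": -2,"z": 1,"roll": 0,"grip": -0.1},
    {"x": 0,"y": 0,"z": 3,"roll": 0,"grip": -0.1},
    {"x": 0,"y": 0,"z": 0,"roll": 0,"grip": -0.1},
    {"x": 0,"y": 0,"z": 0,"roll": 0,"grip": -0.1}
  ]
}}

```text
t: 33.25
tcp_pos: [418.3, -312.3, 153.2]
eef_rot: [-0.002, 1.0, -0.0, -0.0]
force: [0.1, -0.8, 0.3]
finger_gap: 38.7
gripper_force: 0.0
```

```bash
python3 - <<'E'
from h import *
st();c=cap('wrist','w16')
rim(c,'red',320,180,15,50);rim(c,'white',320,187,39,16)
E
```

```text
t 33.25 tcp [ 418.3 -312.3  153.2] tx [-1.    -0.004  0.   ] gap 38.7 F [ 0.1 -0.8  0.3] gf 0.0 q6 -1.24
red n 25 ell [ 414.2 -312. ] [[51.4 51.6]] circ 414.2 -311.9 d 52.0 bbox [294 156] [344 205]
white n 14 ell [ 413.1 -312. ] [[17.1 20.3]] circ 412.8 -311.9 d 20.5 bbox [311 174] [328 195]
```

{"op": "servo_tool", "data": {
  "steps": [
    {"x": 0.3,"y": 0,"z": 4,"roll": 0,"grip": -0.1},
    {"x": 0,"y": 0,"z": 4,"roll": 0,"grip": -0.1},
    {"x": 0,"y": 0,"z": 4,"roll": 0,"grip": -0.1},
    {"x": 0,"y": 0,"z": 2,"roll": 0,"grip": -0.1},
    {"x": 0,"y": 0,"z": 0.8,"roll": 0,"grip": -0.1},
    {"x": 0,"y": 0,"z": 0.6,"roll": 0,"grip": -0.1},
    {"x": 0,"y": 0,"z": 0.5,"roll": 0,"grip": -0.1},
    {"x": 0,"y": 0,"z": 0,"roll": 0,"grip": -0.1},
    {"x": 0,"y": 0,"z": 0,"roll": 0,"grip": -0.3},
    {"x": 0,"y": 0,"z": 0,"roll": 0,"grip": -0.5},
    {"x": 0,"y": 0,"z": 0,"roll": 0,"grip": -1},
    {"x": 0,"y": 0,"z": 0,"roll": 0,"grip": -1},
    {"x": 0,"y": 0,"z": 0,"roll": 0,"grip": -1}
  ]
}}

```text
t: 34.92
tcp_pos: [415.3, -312.4, -5.7]
eef_rot: [-0.002, 1.0, -0.0, 0.0]
force: [-1.1, 0.8, 5.7]
finger_gap: 15.6
gripper_force: 58.7
```

{"op": "servo_tool", "data": {
  "steps": [
    {"x": 0,"y": 0,"z": -0.5,"roll": 0,"grip": -1},
    {"x": 0,"y": 0,"z": -2,"roll": 0,"grip": -1},
    {"x": 0,"y": 0,"z": -4,"roll": 0,"grip": -1},
    {"x": 0,"y": 0,"z": -4,"roll": 0,"grip": -1},
    {"x": -1,"y": 1,"z": -3.5,"roll": 0,"grip": -1},
    {"x": -1.75,"y": 3,"z": 0,"roll": 0,"grip": -1},
    {"x": -1.75,"y": 5,"z": 0,"roll": 0,"grip": -1},
    {"x": -1.75,"y": 5,"z": 0,"roll": 0,"grip": -1},
    {"x": -1.75,"y": 5,"z": 0,"roll": 0,"grip": -1},
    {"x": -1.75,"y": 5,"z": 0,"roll": 0,"grip": -1},
    {"x": -1.75,"y": 5,"z": 0,"roll": 0,"grip": -1},
    {"x": -1.75,"y": 5,"z": 0,"roll": 0,"grip": -1},
    {"x": -1.75,"y": 5,"z": 0,"roll": 0,"grip": -1},
    {"x": -1.75,"y": 5,"z": 0,"roll": 0,"grip": -1},
    {"x": -1.75,"y": 5,"z": 0,"roll": 0,"grip": -1},
    {"x": -1.75,"y": 5,"z": 0,"roll": 0,"grip": -1},
    {"x": -1.4,"y": 4,"z": 0,"roll": 0,"grip": -1},
    {"x": 0,"y": 2,"z": 0,"roll": 0,"grip": -1},
    {"x": 0,"y": 0,"z": 0,"roll": 0,"grip": -1},
    {"x": 0,"y": 0,"z": 0,"roll": 0,"grip": -1}
  ]
}}

```text
t: 37.42
tcp_pos: [629.1, 287.3, 133.7]
eef_rot: [-0.001, 1.0, -0.0, -0.001]
force: [-0.6, -0.5, -0.6]
finger_gap: 15.7
gripper_force: 58.7
```

{"op": "servo_tool", "data": {
  "steps": [
    {"x": -0.1,"y": 1.37,"z": 0,"roll": 0,"grip": -1},
    {"x": 0,"y": 0,"z": 1.5,"roll": 0,"grip": -1},
    {"x": 0,"y": 0,"z": 0.9,"roll": 0,"grip": -1},
    {"x": 0,"y": 0,"z": 0,"roll": 0,"grip": -1},
    {"x": 0,"y": 0,"z": 0,"roll": 0,"grip": -1}
  ]
}}

```text
t: 38.05
tcp_pos: [630.8, 301.9, 109.8]
eef_rot: [-0.001, 1.0, -0.0, 0.0]
force: [-0.8, -0.5, -0.9]
finger_gap: 15.4
gripper_force: 58.7
```

```bash
python3 - <<'E'
from h import *
o=st();c=cap('wrist','w17');p=np.asarray(c['pixels']);hsv=cv2.cvtColor(p,cv2.COLOR_RGB2HSV)
zd=15+o['tcp_pos'][2]+5.7
for u in (310,320,330): print(u,[(v,p[v,u].tolist()) for v in range(170,216,3)])
for v in (198,201,204): print(v,cast(c,319,v,zd,True)[:2])
circ(c,scan(c,'red',319,250,-35,-20,40,70)+scan(c,'red',319,250,195,215,40,70),zd,27)
E
```

```text
t 38.05 tcp [630.8 301.9 109.8] tx [-1.    -0.003 -0.   ] gap 15.4 F [-0.8 -0.5 -0.9] gf 58.7 q6 -2.25
310 [(170, [90, 42, 23]), (173, [105, 72, 57]), (176, [130, 129, 121]), (179, [124, 123, 116]), (182, [119, 118, 111]), (185, [154, 153, 145]), (188, [154, 153, 144]), (191, [132, 109, 96]), (194, [121, 58, 32]), (197, [109, 53, 29]), (200, [107, 51, 29]), (203, [123, 59, 34]), (206, [122, 59, 34]), (209, [122, 59, 33]), (212, [122, 60, 35]), (215, [122, 58, 33])]
320 [(170, [88, 41, 22]), (173, [146, 126, 113]), (176, [133, 131, 124]), (179, [120, 120, 112]), (182, [116, 115, 108]), (185, [158, 157, 148]), (188, [151, 149, 141]), (191, [126, 86, 70]), (194, [121, 59, 34]), (197, [98, 47, 27]), (200, [124, 62, 37]), (203, [122, 60, 33]), (206, [122, 58, 32]), (209, [136, 69, 42]), (212, [137, 69, 41]), (215, [137, 70, 42])]
330 [(170, [86, 40, 22]), (173, [86, 41, 23]), (176, [146, 141, 132]), (179, [133, 132, 124]), (182, [123, 122, 115]), (185, [127, 126, 120]), (188, [198, 199, 199]), (191, [198, 198, 194]), (194, [126, 78, 59]), (197, [108, 51, 29]), (200, [103, 49, 27]), (203, [123, 61, 35]), (206, [122, 59, 34]), (209, [137, 68, 40]), (212, [137, 70, 41]), (215, [137, 69, 40])]
198 [603.42140172 302.12204579]
201 [604.96021913 302.12572708]
204 [606.50707484 302.12941229]
circ [632.5 302.6] rms 0.21
```

{"op": "servo_tool", "data": {
  "steps": [
    {"x": 0.05,"y": -0.08,"z": 1.3,"roll": 0,"grip": -1},
    {"x": 0,"y": 0,"z": 1,"roll": 0,"grip": -1},
    {"x": 0,"y": 0,"z": 0.7,"roll": 0,"grip": -1},
    {"x": 0,"y": 0,"z": 0.4,"roll": 0,"grip": -1},
    {"x": 0,"y": 0,"z": 0,"roll": 0,"grip": -1},
    {"x": 0,"y": 0,"z": 0,"roll": 0,"grip": -1}
  ]
}}

```text
t: 38.85
tcp_pos: [630.4, 301.5, 76.2]
eef_rot: [-0.002, 1.0, 0.0, 0.0]
force: [0.5, 0.7, -0.5]
finger_gap: 15.4
gripper_force: 58.7
```

{"op": "servo_tool", "data": {
  "steps": [
    {"x": 0,"y": 0,"z": 0.15,"roll": 0,"grip": -1},
    {"x": 0,"y": 0,"z": 0.1,"roll": 0,"grip": -1},
    {"x": 0,"y": 0,"z": 0,"roll": 0,"grip": -1},
    {"x": 0,"y": 0,"z": 0,"roll": 0,"grip": -1}
  ]
}}

```text
t: 39.35
tcp_pos: [630.2, 301.4, 73.5]
eef_rot: [-0.001, 1.0, 0.0, 0.0]
force: [1.1, -0.4, -0.5]
finger_gap: 15.6
gripper_force: 58.8
```

{"op": "servo_tool", "data": {
  "steps": [
    {"x": 0,"y": 0,"z": 0.1,"roll": 0,"grip": -1},
    {"x": 0,"y": 0,"z": 0,"roll": 0,"grip": -1},
    {"x": 0,"y": 0,"z": 0,"roll": 0,"grip": -1}
  ]
}}

```text
t: 39.72
tcp_pos: [630.5, 301.4, 73.4]
eef_rot: [-0.002, 1.0, 0.0, 0.001]
force: [-2.8, -0.8, 5.7]
finger_gap: 15.8
gripper_force: 59.2
```

{"op": "servo_tool", "data": {
  "steps": [
    {"x": 0,"y": 0,"z": -0.1,"roll": 0,"grip": -1},
    {"x": 0,"y": 0,"z": 0,"roll": 0,"grip": -0.4},
    {"x": 0,"y": 0,"z": 0,"roll": 0,"grip": -0.2},
    {"x": 0,"y": 0,"z": 0,"roll": 0,"grip": 0},
    {"x": 0,"y": 0,"z": 0,"roll": 0,"grip": 0},
    {"x": 0,"y": 0,"z": -1,"roll": 0,"grip": 0},
    {"x": 0,"y": 0,"z": -3,"roll": 0,"grip": 0},
    {"x": 0,"y": 0,"z": -5,"roll": 0,"grip": 0},
    {"x": 0,"y": 0,"z": -3,"roll": 0,"grip": 0},
    {"x": 0,"y": 0,"z": -2,"roll": 0,"grip": 0},
    {"x": 0,"y": -4,"z": 0,"roll": 0,"grip": 0},
    {"x": 0,"y": -4,"z": 0,"roll": 0,"grip": 0},
    {"x": 0,"y": -4,"z": 0,"roll": 0,"grip": 0},
    {"x": 0,"y": 0,"z": 0,"roll": 0,"grip": 0},
    {"x": 0,"y": 0,"z": 0,"roll": 0,"grip": 0}
  ]
}}

```text
t: 41.6
tcp_pos: [630.8, 181.6, 214.0]
eef_rot: [-0.001, 1.0, 0.0, 0.001]
force: [0.0, 0.6, 0.4]
finger_gap: 42.8
gripper_force: 0.0
```

```bash
python3 - <<'E'
from h import *
st();s=np.asarray(cap('scene')['pixels']);w=np.asarray(cap('wrist')['pixels'])
out=np.zeros((600,640,3),np.uint8);out[:380]=cv2.resize(s[120:253,300:524],(640,380),interpolation=cv2.INTER_CUBIC);out[380:580,:320]=cv2.resize(w,(320,200))
out[380:580,320:]=cv2.resize(np.asarray(cap('top')['pixels']),(320,200))
cv2.imwrite('pics/fin.png',out[:,:,::-1])
E
```

```text
t 41.6 tcp [630.8 181.6 214. ] tx [-1.    -0.003 -0.001] gap 42.8 F [0.  0.6 0.4] gf 0.0 q6 -2.09
```

View pics/fin.png

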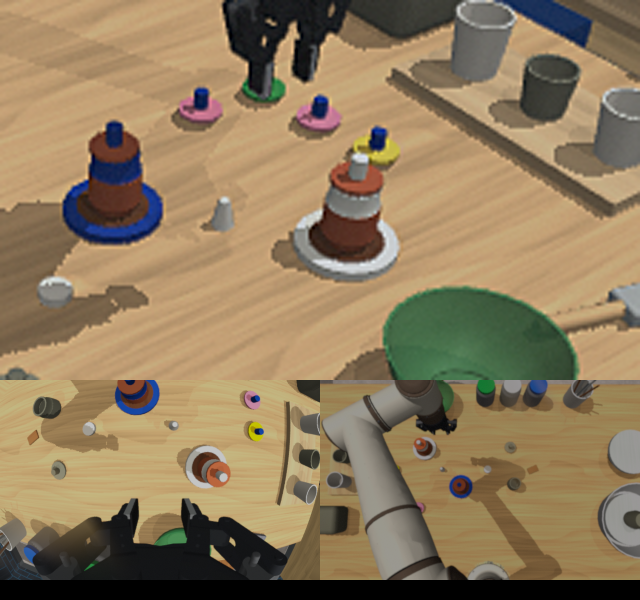

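Both jars stand centred on their bats with their own lids seated flat: blue at (113,180), white at (350,215). The grey jar, grey lid and look-alikes are in their places, and the gripper is clear. Handing in.

```bash
python3 -c "
from station import arm
print(arm.job_done())"
```

```text
the job is handed in; nothing more can be done
None
```

The job is handed in after about 42 s of the 118 s: both red jars stand on their matching bats with their own lids seated flat, and the grey pieces and look-alikes were left alone, though my first two grasps at the blue lid missed and slid it about 40 mm across the table before I picked it up cleanly.

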